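Turn the cam down, then close the carving clamp

ROBOT

A 6-joint arm with a two-finger parallel gripper is mounted at the origin on the work surface. World frame = base frame: x ahead of the robot, y to its left, z up, the work surface at z = 0. Lengths are in m, angles in degrees, forces in N, time in s.
With the tool pointing down it reaches from about 0.25 to 0.725 m from the base axis. Payload 9.7 kg.
Tool frame: the origin (TCP) lies at the centre of the arm's flange, where the gripper is bolted on; the fingertips stand 173 mm ahead of it and the grasp point (between the pads) lies bot.grip_depth ahead of it (bot.grip_depth is the distance from the TCP to the grasp point, in m); z points along the fingers, y is the direction in which the jaws open and shut (so a half turn about z gives the same grasp; the last joint's range is limited). The gripper opens to 85 mm and grips with 20 to 120 N. Pads are 22 mm wide; open, the fingers measure 114 mm over their backs; the gripper's body (76 mm by 85 mm) begins 54 mm behind the grasp point. The pads swing forward as they close: fully open they stand 13 mm farther back than shut.
Start: joints at [76.089, 4.979, 10.078, 95.1, 0, 90], TCP at [0.132, 0.534, 0.405] pointing down, gripper open.
Joint ranges: [-179.16, 179.16], [-48.56, 103.87], [-65.8, 70.77], [-126.05, 130.52], [-82.76, 87.17], [-180, 180]. Speed limits (degrees/s): [127.2, 127.2, 147.25, 180, 180, 180].

INTERFACE

Orientations are given as [roll, pitch, yaw] about the fixed x, y, z axes, in that order (R = Rz(yaw) Ry(pitch) Rx(roll)).
In Python, from workcell import status, viewer, bot gives the robot as it stands. The module is installed in compiled form; this text tells all that it offers.
- The arm moves only by the tool move_arm, never from a script. Its argument "commands" is a list of rows, each an object with "claw": the gripper's target within -1 to 1 (fully open at 1, half-way at 0, shut at -1); "travel": the shift along the tool's x, y, z in cm, a list of three; "turn": the turn about the tool's z in degrees. A call has 1 to 5 rows; each row shifts and turns the commanded pose from where the row before left it, along the tool's axes as they then stand; what a row does not reach is not made up. A row lasts 1/12 s, in which the tool goes at most 41.7 mm and 7.16 degrees, less where a joint would pass 70% of its speed; a pose out of reach is approached as far as the arm can. A call is refused whole if a number of a shift passes 4.17 or a number of a turn 7.16, either way. A call with a gripper value outside its range is refused whole. The fingers move at their own pace and stop on an object; "squeeze" is the grip in N (left out, the last holds). Time passes only in rows, so rows that do not move let the fingers close. It gives the time, the measured TCP pose, the force and the opening at its end, in the units of the state.
- status.get_obs(): the state, without advancing time (a new reading comes with each control period).
- viewer.camera(name): name is "scene" or "side" or "wrist"; returns the picture (420x560x3 uint8, blue, green, red); there is no depth.
- viewer.camera_params(name): a dict with "camera_matrix" (3x3 intrinsics, pixels), "D" ([k1, k2, p1, p2, k3] as OpenCV has them; the pictures are not rectified), "xyz" and "rotation" of the camera in the world. Camera axes: x right, y up, looking along -z (the intrinsics and any distortion apply to the point x, -y, -z); pixel columns grow to the right and rows downward; lengths in m; the calibration is good to about 2 mm. A picture is of the moment at which its call begins: read the wrist's pose just before it. camera_params takes no time and is no camera call; for the wrist camera it gives the pose at the moment of the call.
- bot.job_done(): hands the job in, once; it reports no verdict.
The state is a dict: "time": time; "q": joint angles; "qd": joint speeds; "joint_efforts": joint torques, N m; "ee_pos": TCP position; "tcp_rot": TCP orientation; "wrist_force": force on the tool from outside, world axes, zero at the start; "torque": the same for the moment, N m; "opening": finger opening in m.
Only numpy, scipy, OpenCV 4.12 (cv2) and the standard library are available. Lean on these libraries where they do the work, as an engineer would, in place of code of your own. Each camera call takes 0.05 s, during which the arm holds its last target.

TASK

Close the carving clamp on the wooden panel: with a fingertip on the peg of the cam's lever, first push the cam round to its low point (lever in line with the green mark, straight away from the jaw), and only then push the red block of the sliding jaw forward until the jaw has driven the panel fully home against the dark far stop. Just push with the fingers: do not touch the carved panel with the robot, lift anything, or disturb the mallet, the gouge and the tin, and finish with the jaw closed, the cam still at its low point and the hand away.

Things in the scene. Friction and masses are not known exactly. Their poses are not given: they have to be found in the camera images.
- clamp: Fixed plywood bed, 18 mm thick, x -130 to +125, y -100 to +190 mm. Origin on the bench under the panel's line; +x is the way the jaw goes forward, +y the cam side, z up. Dark far stop on it: 30 mm high, 150 wide, centred on y = 0, face at x = +85 mm. Green mark on the bed at x = +108, y = +115 mm: where the lever points at the low point.
- jaw (a joint): Travel of the jaw along the clamp's +x, m: 0 fully back, starts 0 to 0.010; stops at about 0.043 when the panel is pinned against the far stop. Stiff: about 4 N to move it, stays where it is left. The cam's rim blocks it: with the cam high or at its side it stops at 18 to 37 mm; with the cam within 0.4 rad of its low point it can go fully home.
- jaw_front (a point): Middle (y = 0) of the jaw's front face, 39 mm above the bench, at clamp x = -58 mm when the travel is 0. The jaw is a wooden bar 30 mm thick in x, 225 mm long in y (y -75 to +150), 22 to 56 mm above the bench; its long end (+y) meets the cam.
- jaw_push (a point): Middle of the rear face (facing the clamp's -x) of the red push block on the jaw, 68 mm above the bench; the block is 26 mm thick in x, 70 mm wide in y and rises from 56 to 90 mm above the bench, the bar beneath reaches 2 mm farther back. Moves with the jaw.
- cam (a joint): Angle of the brass cam about its vertical pivot, rad, counter-clockwise from above positive: 0 is the low point, lever and lobe along the clamp's +x, away from the jaw; pi/2: lever along +y; pi: lever back over the jaw (high point). Starts 1.5 to 2.7; stops at -0.6 and 2.9. Turn it clockwise from above to lower it. Friction holds it; about 5 N at the peg turns it.
- cam_pivot (a point): The cam's pivot axis, on the bed's upper face, 18 mm above the bench, at clamp x = +5, y = +115 mm. The brass disc is 64 mm across with its centre 14 mm off the pivot towards the lever, 24 to 48 mm above the bench.
- cam_peg (a point): On the axis of the upright light-wood peg near the end of the cam's steel lever, 96 mm above the bench, 75 mm from the pivot. The peg is 18 mm in diameter and stands from 72 to 117 mm above the bench; the lever bar beneath is 22 mm wide, 62 to 72 mm above the bench, passes above the jaw's bar and reaches 88 mm from the pivot.
- panel: Loose carved light-wood panel lying on the bed between jaw and far stop, 100 mm in x, 110 mm in y, 20 mm thick, about 0.16 kg; origin at the centre of its underside, 18 mm above the bench. Starts 5 to 14 mm short of the far stop, slightly askew; home against the stop its origin is at clamp x = +35 mm.
- mallet: Bystander: carver's wooden mallet standing on its head on the bench, 215 mm tall, head 72 mm across, origin under its centre.
- gouge: Bystander: carving gouge lying on the bench, 230 mm long along its x, 24 mm wide and 22 mm high, origin at the bench near its middle (handle to -x).
- wax_tin: Bystander: small green tin, 70 mm across, 45 mm high, on the bench beyond the far stop, origin under its centre.
Not all that is in view belongs to the job. What is meant by the panel is not turquoise, and is the larger of those in its own colour.

How it is judged (in metres and radians):
On the way, in this order (a step that is already met when the one before it is completed fails the run):
1. the cam is at its low point (within 0.4 rad) while the jaw is still back (travel under 15 mm) (value of joint cam between -0.4 and 0.4 rad and value of joint jaw below 0.015 m), for 0.2 s.
2. the jaw is pushed forward and the panel is home against the far stop (value of joint cam between -0.4 and 0.4 rad and value of joint jaw above 0.04 m and x of panel in the frame of clamp above 0.032 m), for 0.2 s.
At the end, for the whole second after the job is handed in: Cam within 0.4 rad of its low point, jaw travel over 40 mm, panel within 3 mm of the far stop, square within 0.04 rad, lying on the bed, everything at rest (all of step 2 and angle between the x axis of panel and the x axis of clamp, either way round below 0.04 rad and height (world z) of panel below 0.022 m and linear speed of panel below 0.01 m/s and velocity of joint jaw between -0.005 and 0.005 m/s and velocity of joint cam between -0.05 and 0.05 rad/s); the robot touches nothing.
It fails at once if the jaw is pushed forward (over 16 mm) before the cam is low (value of joint jaw above 0.016 m and value of joint cam above 0.5 rad).
It fails at once if the robot touches the carved panel (contact force between any of the arm, the fingers and panel above 0.5 N).
It fails at once if the panel is lifted or tipped (height (world z) of panel above 0.028 m or angle between panel's own z axis and vertical above 0.2 rad).
It fails at once if the mallet, gouge or tin is moved (over 15 mm), lifted or knocked over (distance of any of mallet, gouge, wax_tin from where it was at the start of the episode above 0.015 m or angle between any of mallet, gouge, wax_tin's own z axis and vertical above 0.3 rad).
It also fails if it takes over 50 s, if anything falls off the work surface, if the arm or the gripper's body presses on something with over 40 N, if the wrist force passes 120 N, or if a joint passes its speed limit or range.

## Working session

There is one attempt and no reset: what is moved stays moved. The work goes in short steps, Python scripts to look and compute and a tool call to move; the robot and the scene stay as the last step left them, time stands still between calls to the robot, and variables do not carry over. Pictures are saved under pics/ and viewed, and the job is handed in when it is done.

Besides the shell and the picture viewer there is one more tool, called after "Call:" as name([rows], argument=value, ...), one row to a line, values as JSON. move_arm: Moves the arm, as the interface text tells. Its arguments: {"type":"object","properties":{"commands":{"type":"array"},"squeeze":{"type":"number"}},"required":["commands"]}

```bash
mkdir -p pics; python3 - <<'E'
from workcell import status, viewer, bot
import cv2
s=status.get_obs()
for k,v in s.items(): print(k,v)
print(bot.grip_depth)
for n in ["scene","side","wrist"]:
    p=viewer.camera_params(n); print(n,p)
    cv2.imwrite(f"pics/{n}0.png",viewer.camera(n))
E
```

```text
time 0.0
q [7.60899300e+01 5.01290371e+00 1.00321422e+01 9.50996051e+01
 3.25232943e-04 8.99979172e+01]
qd [-0.04754335  0.02286712  0.03442071 -0.08468915  0.07495585 -0.02081338]
joint_efforts [ 2.76390594e-03 -5.20387745e+01  4.64802217e+01  1.64272625e-02
  6.34498406e-05  1.60182694e-07]
ee_pos [0.13221903 0.53387258 0.40394489]
tcp_rot [-1.79919633e+02 -3.28154056e-04  1.66092012e+02]
wrist_force [ 0.88288818 -0.38060854  0.27647728]
torque [-0.00987877 -0.01941265 -0.01785025]
opening 0.08542205011132806
0.1547
scene {'camera_matrix': array([[428.36950698,   0.        , 290.16485281],
       [  0.        , 428.36950698, 203.28385004],
       [  0.        ,   0.        ,   1.        ]]), 'D': array([-0.13408723,  0.        ,  0.        ,  0.        ,  0.        ]), 'xyz': array([ 0.91658646, -0.4544603 ,  0.84562589]), 'rotation': array([36.96251777, -0.29724701, 39.21379512])}
side {'camera_matrix': array([[388.95837172,   0.        , 275.43628326],
       [  0.        , 388.95837172, 212.4614566 ],
       [  0.        ,   0.        ,   1.        ]]), 'D': array([0.00947153, 0.        , 0.        , 0.        , 0.        ]), 'xyz': array([0.45455925, 0.66631598, 0.92651315]), 'rotation': array([  39.35398452,    0.51576647, -170.96405438])}
wrist {'camera_matrix': array([[325.67375667,   0.        , 282.60546497],
       [  0.        , 325.67375667, 207.26830148],
       [  0.        ,   0.        ,   1.        ]]), 'D': array([-0.0596271,  0.       ,  0.       ,  0.       ,  0.       ]), 'xyz': array([0.05916819, 0.55235574, 0.37305616]), 'rotation': array([-17.12297856,   0.13539857,  76.10226517])}
```

View pics/scene0.png

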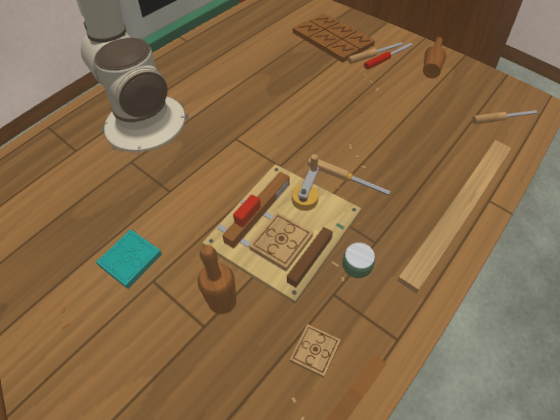

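View pics/side0.png

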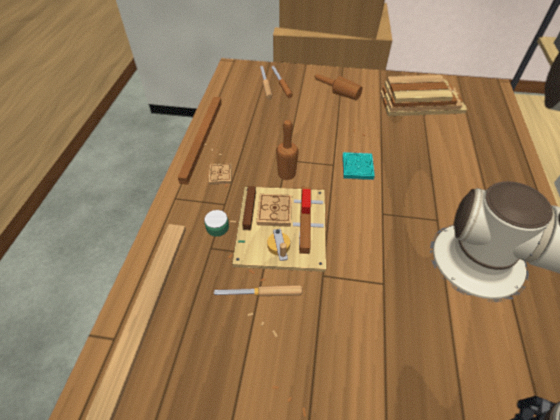

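View pics/wrist0.png

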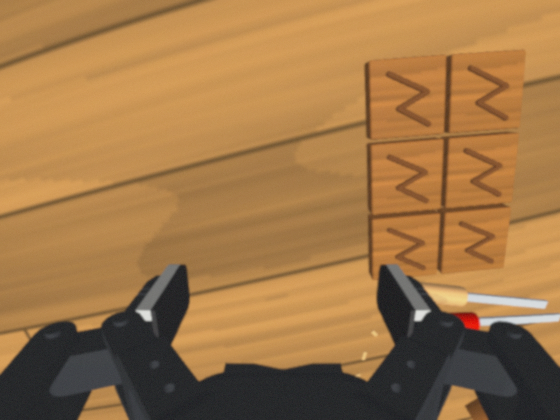

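```bash
python3 - <<'E'
import cv2
a=cv2.imread("pics/scene0.png")[145:305,190:390]; cv2.imwrite("pics/c1.png",cv2.resize(a,None,fx=4,fy=3.75,interpolation=cv2.INTER_CUBIC) if 0 else cv2.resize(a,(750,600),interpolation=cv2.INTER_CUBIC))
a=cv2.imread("pics/side0.png")[175:305,195:345]; cv2.imwrite("pics/c2.png",cv2.resize(a,(690,598),interpolation=cv2.INTER_CUBIC))
E
```

```text
(no output)
```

View pics/c1.png

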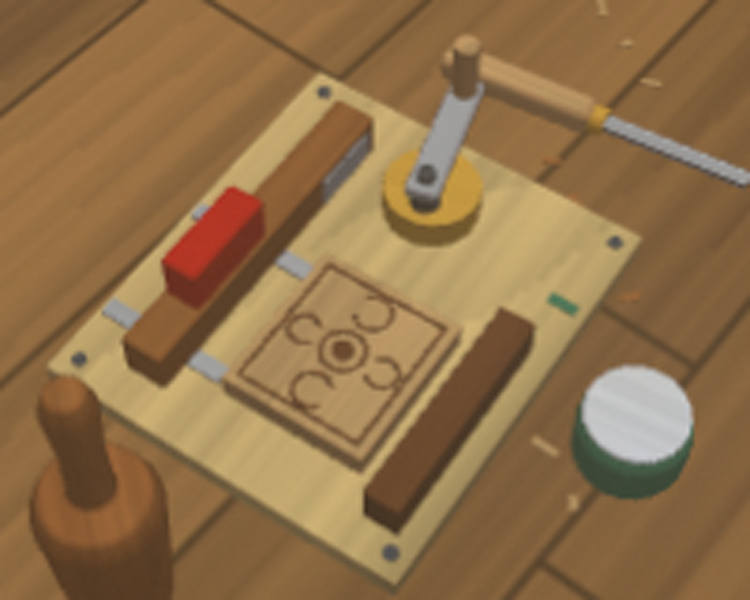

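View pics/c2.png

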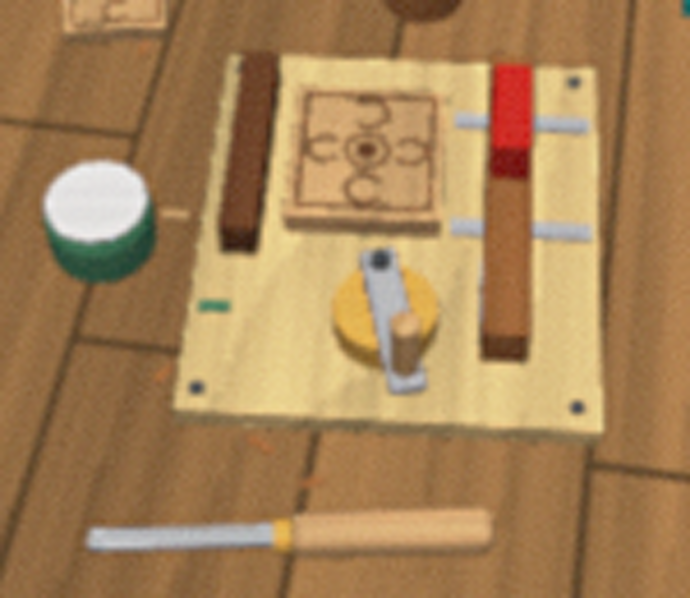

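```bash
cat > h.py <<'E'
import numpy as np,cv2
from scipy.spatial.transform import Rotation as R
from scipy.optimize import least_squares
def proj(P,p):
    Rm=R.from_euler('xyz',p['rotation'],degrees=True).as_matrix()
    q=(np.atleast_2d(P)-p['xyz'])@Rm
    q=q*[1,-1,-1]
    return cv2.projectPoints(q.astype(float),np.zeros(3),np.zeros(3),p['camera_matrix'],p['D'])[0][:,0]
def clamp2w(P,c):
    P=np.atleast_2d(P); cs,sn=np.cos(c[2]),np.sin(c[2])
    return np.c_[c[0]+cs*P[:,0]-sn*P[:,1],c[1]+sn*P[:,0]+cs*P[:,1],P[:,2]]
E
cat > fit.py <<'E'
from h import *
from workcell import viewer
ps,pd=viewer.camera_params('scene'),viewer.camera_params('side')
bed=np.array([[-130,190,18],[-130,-100,18],[125,190,18],[125,-100,18],[108,115,18]])/1e3
us=np.array([[320,72],[48,367],[641,238],[398,585],[563,304],[467,43],[372,122],[343,102]])/3.75+[190,145]
ud=np.array([[603,430],[597,68],[175,410],[230,55],[214,306],[405,318],[482,335],[528,335]])/4.6+[195,175]
def pts(v):
    t,a=v[3:5]
    ex=np.array([[.005+.075*np.cos(a),.115+.075*np.sin(a),.117],[-.058+t,.150,.056],[-.088+t,.150,.056]])
    return clamp2w(np.r_[bed,ex],v)
def f(v):
    W=pts(v); return np.r_[proj(W,ps)-us,proj(W,pd)-ud].ravel()
r=least_squares(f,[.5,.1,0,.005,1.8])
np.set_printoptions(precision=4,suppress=True)
print(r.x,np.degrees(r.x[2])); print(r.fun.reshape(-1,2).round(1))
c=r.x
t,a=c[3:5]
for n,P in dict(pivot=[.005,.115,.018],peg=[.005+.075*np.cos(a),.115+.075*np.sin(a),.096],push=[-.0860+t,0,.068]).items(): print(n,clamp2w(P,c))
E
python3 fit.py
```

```text
[ 0.5616 -0.072   0.0963  0.0038  1.8155] 5.520171788666642
[[-0.6 -0.3]
 [-1.1 -0.1]
 [ 0.6 -0.5]
 [-0.7  0.3]
 [-0.1  0.1]
 [-0.2  0.2]
 [ 1.3 -1.1]
 [-1.2 -1. ]
 [-0.   0.1]
 [-0.7 -0.2]
 [-0.9 -0.1]
 [-0.9 -0.5]
 [ 0.   0.3]
 [-0.   0.9]
 [-1.  -0.8]
 [ 0.2 -0.3]]
pivot [[0.5555 0.043  0.018 ]]
peg [[0.5305 0.1137 0.096 ]]
push [[ 0.4798 -0.0799  0.068 ]]
```

```bash
cat >> fit.py <<'E'
blk=np.array([[x,y,z] for x in(-.086,-.060) for y in(-.035,.035) for z in(.09,)])+[t,0,0]
a1=(proj(clamp2w(blk,c),ps)-[190,145])*3.75; a2=(proj(clamp2w(blk,c),pd)-[195,175])*4.6
print(np.c_[a1,a2].round(0))
# mallet: top of handle z=.215, scene crop (65,383); side px (288,123)
def g(v): 
    P=np.array([[v[0],v[1],.213]]); return np.r_[proj(P,ps)[0]-[67/3.75+190,392/3.75+145],proj(P,pd)[0]-[288,126]]
m=least_squares(g,[.5,-.25]);print('mallet',m.x,m.fun, 'gouge/tin n/a')
np.save('clamp.npy',c)
E
python3 fit.py|tail -6
python3 - <<'E'
import numpy as np
c=np.load('clamp.npy')
E
```

```text
push [[ 0.4798 -0.0799  0.068 ]]
[[159. 261. 530.  62.]
 [232. 182. 530. 146.]
 [195. 282. 489.  61.]
 [267. 201. 487. 144.]]
mallet [ 0.5706 -0.2484] [ 0.323  -1.124  -0.4186 -2.7452] gouge/tin n/a
```

Call:
move_arm([
  {"claw": -1,"travel": [0,0,0],"turn": -6.7},
  {"claw": -1,"travel": [0,0,0],"turn": -6.7},
  {"claw": -1,"travel": [0,0,0],"turn": -6.7},
  {"claw": -1,"travel": [0,0,0],"turn": -6.7},
  {"claw": -1,"travel": [0,0,0],"turn": -6.7},
], squeeze=20)

```text
time: 0.57
ee_pos: [0.1322, 0.5339, 0.4044]
tcp_rot: [-180.0, -0.0, -160.1]
wrist_force: [0.7, -0.2, 0.2]
opening: 0.0257
```

Call:
move_arm([
  {"claw": -1,"travel": [-1.3,-3.5,0],"turn": 0},
  {"claw": -1,"travel": [-1.3,-3.5,0],"turn": 0},
  {"claw": -1,"travel": [-1.3,-3.5,0],"turn": 0},
  {"claw": -1,"travel": [-1.3,-3.5,0],"turn": 0},
  {"claw": -1,"travel": [-1.3,-3.5,0],"turn": 0},
])

```text
time: 0.98
ee_pos: [0.2527, 0.3893, 0.4044]
tcp_rot: [-180.0, -0.0, -160.4]
wrist_force: [1.1, 0.2, -1.0]
opening: 0.0
```

Call:
move_arm([
  {"claw": -1,"travel": [-1.3,-3.5,0],"turn": 0},
  {"claw": -1,"travel": [-1.3,-3.5,0],"turn": 0},
  {"claw": -1,"travel": [-1.3,-3.5,0],"turn": 0},
  {"claw": -1,"travel": [-1.3,-3.5,0],"turn": 0},
  {"claw": -1,"travel": [-1.3,-3.5,0],"turn": 0},
])

```text
time: 1.4
ee_pos: [0.3727, 0.246, 0.4046]
tcp_rot: [180.0, 0.0, -160.4]
wrist_force: [0.9, 1.6, 0.6]
opening: 0.0
```

Call:
move_arm([
  {"claw": -1,"travel": [-1.3,-3.5,0],"turn": 0},
  {"claw": -1,"travel": [-1.3,-3.5,0],"turn": 0},
  {"claw": -1,"travel": [-1.3,-3.5,0],"turn": 0},
  {"claw": -1,"travel": [-1.3,-3.5,0],"turn": 0},
  {"claw": -1,"travel": [0,0,0],"turn": 0},
])

```text
time: 1.82
ee_pos: [0.4707, 0.1293, 0.4038]
tcp_rot: [-179.9, -0.0, -160.7]
wrist_force: [0.6, -0.1, -0.3]
opening: 0.0
```

```bash
python3 - <<'E'
from workcell import status, viewer
import cv2
s=status.get_obs(); print(s['ee_pos'],s['tcp_rot'],s['q'])
cv2.imwrite("pics/w1.png",viewer.camera("wrist"))
E
```

```text
[0.47073867 0.12928377 0.40379988] [-1.79920703e+02 -3.26303701e-02 -1.60674592e+02] [ 1.53756837e+01 -3.48212375e+00  1.42824291e+00  9.49374574e+01
 -8.13566367e-02 -3.94972770e+00]
```

View pics/w1.png

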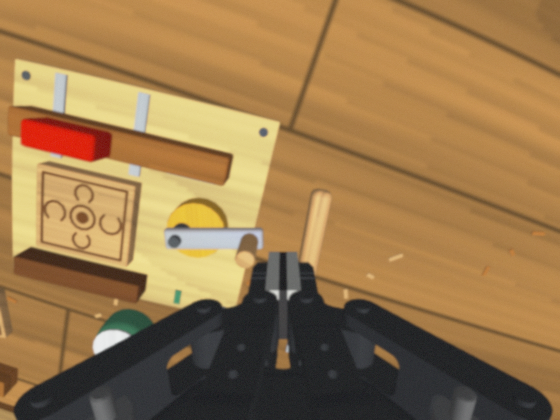

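```bash
python3 - <<'E'
from h import *
from workcell import viewer
c=np.load('clamp.npy');t,a=c[3:5];p=viewer.camera_params('wrist');print(p['xyz'],p['rotation'])
P=[[.005+.075*np.cos(a),.115+.075*np.sin(a),.117],[.005+.075*np.cos(a),.115+.075*np.sin(a),.072],[.005,.115,.072],[-.13,.19,.018],[-.13,-.1,.018],[.108,.115,.018],[-.058+t,.15,.056],[-.088+t,.15,.056],[-.086+t,.035,.09],[-.06+t,-.035,.09]]
print(proj(clamp2w(np.array(P),c),p).round(0))
a=cv2.imread("pics/w1.png")[40:320,0:340]; cv2.imwrite("pics/c3.png",cv2.resize(a,(728,600),interpolation=cv2.INTER_CUBIC))
E
```

```text
[0.39840046 0.10642768 0.3730172 ] [-1.70195140e+01  5.76810886e-02  1.09341887e+02]
[[240. 261.]
 [246. 241.]
 [172. 241.]
 [276. 122.]
 [ 10.  59.]
 [175. 297.]
 [219. 189.]
 [225. 160.]
 [ 90. 138.]
 [ 14. 149.]]
```

View pics/c3.png

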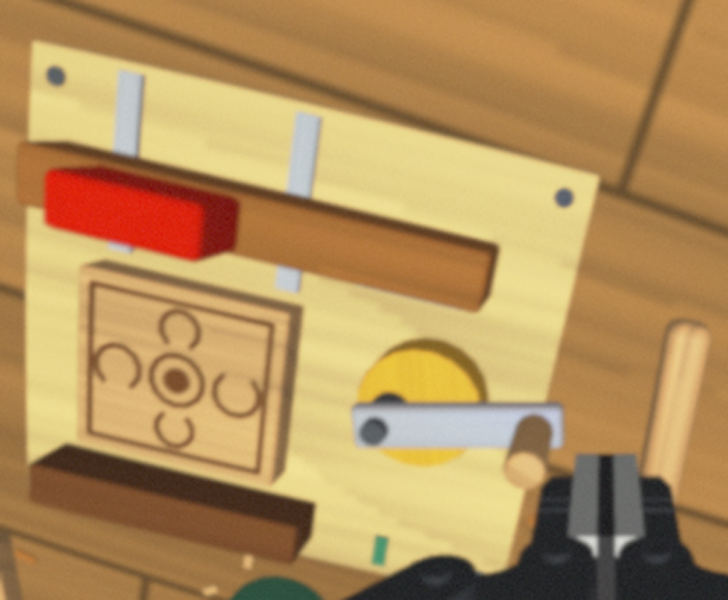

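```bash
sed -i 's/^def pts/W0=None\ndef pts/' fit.py; python3 - <<'E'
s=open('fit.py').read().split('# mallet')[0]
s=s.replace("def f(v):","""import json
pw=dict(pd); pw.update(camera_matrix=np.array([[325.67375667,0,282.60546497],[0,325.67375667,207.26830148],[0,0,1]]),D=np.array([-0.0596271,0,0,0,0]),xyz=np.array([0.39840046,0.10642768,0.3730172]),rotation=np.array([-17.019514,.0576811,109.341887]))
uw=np.array([[598,177],[33,42],[np.nan]*2,[np.nan]*2,[380,550],[526,470],[475,306],[490,262]])/2.14+[0,40]
def f(v):""").replace("proj(W,pd)-ud]","proj(W,pd)-ud,np.nan_to_num(proj(W,pw)-uw)]")
s+="\nnp.save('clamp.npy',c)\n"
open('fit2.py','w').write(s)
E
python3 fit2.py
```

```text
[ 0.5608 -0.0692  0.0941  0.0018  1.8341] 5.3890757198899575
[[ 0.  -1.1]
 [-0.5 -1.2]
 [ 1.  -1.3]
 [-0.3 -0.8]
 [ 0.3 -0.7]
 [-0.1 -0.7]
 [ 1.2 -2.2]
 [-1.2 -2.1]
 [ 0.   1.1]
 [-0.4  0.5]
 [-1.   0.7]
 [-0.8  0.1]
 [ 0.   1. ]
 [ 0.5  1.7]
 [-0.2  0.2]
 [ 1.   0.7]
 [-0.1 -0.2]
 [-2.3 -0.6]
 [ 0.   0. ]
 [ 0.   0. ]
 [-0.9  0.4]
 [-2.2  0.4]
 [ 0.7  4.9]
 [-0.5 -3.6]]
pivot [[0.555  0.0458 0.018 ]]
peg [[0.5288 0.116  0.096 ]]
push [[ 0.477  -0.0771  0.068 ]]
[[159. 256. 534.  66.]
 [232. 177. 534. 150.]
 [195. 276. 493.  64.]
 [267. 196. 491. 148.]]
```

Call:
move_arm([
  {"claw": -1,"travel": [-1.0,-3.3,0],"turn": -1.0},
  {"claw": -1,"travel": [0,0,3.7],"turn": 0},
  {"claw": -1,"travel": [0,0,3.7],"turn": 0},
  {"claw": -1,"travel": [0,0,3.7],"turn": 0},
  {"claw": -1,"travel": [0,0,3.7],"turn": 0},
])

```text
time: 2.28
ee_pos: [0.4878, 0.1061, 0.2551]
tcp_rot: [180.0, 0.0, -159.4]
wrist_force: [-0.1, 0.3, -0.9]
opening: 0.0001
```

Call:
move_arm([
  {"claw": -1,"travel": [0,0,0],"turn": 0},
  {"claw": -1,"travel": [0,0,0],"turn": 0},
])

```text
time: 2.45
ee_pos: [0.4875, 0.106, 0.2559]
tcp_rot: [180.0, -0.2, -159.4]
wrist_force: [0.9, 0.2, 1.3]
opening: 0.0002
```

```bash
python3 - <<'E'
from workcell import status, viewer
import cv2
s=status.get_obs(); print(s['ee_pos'],s['tcp_rot'],s['q'])
im=viewer.camera("side")[175:305,195:345]; im2=viewer.camera("scene")[105:305,180:380]
import numpy as np
cv2.imwrite("pics/s2.png",np.hstack([cv2.resize(im,(400,347)),cv2.resize(im2,(347,347))]))
cv2.imwrite("pics/w2.png",viewer.camera("wrist"))
E
```

```text
[0.4874973  0.10602343 0.25592865] [ 179.96449591   -0.1983905  -159.35885205] [ 1.22685129e+01 -2.15537317e+00 -1.36463624e+01  7.87104565e+01
  6.23800403e-03 -8.37258454e+00]
```

View pics/s2.png

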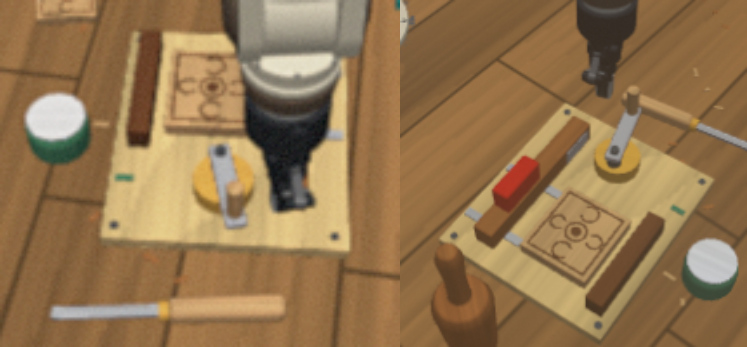

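View pics/w2.png

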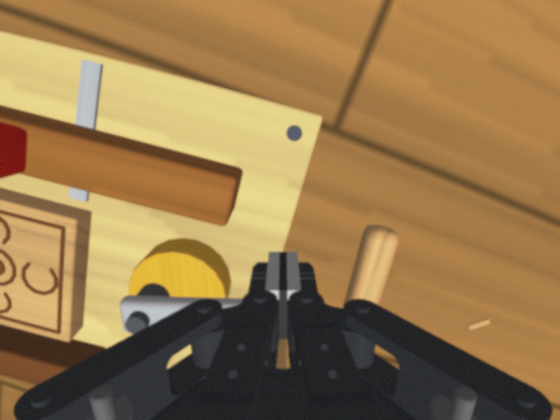

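Call:
move_arm([
  {"claw": -1,"travel": [-0.6,-0.4,0],"turn": 0},
  {"claw": -1,"travel": [-0.6,0,0],"turn": 0},
  {"claw": -1,"travel": [-0.3,0,0],"turn": 0},
  {"claw": -1,"travel": [0,0,0],"turn": 0},
])

```text
time: 2.93
ee_pos: [0.5048, 0.1072, 0.2572]
tcp_rot: [-180.0, 0.1, -159.4]
wrist_force: [-0.4, -0.0, 1.1]
opening: 0.0004
```

Call:
move_arm([
  {"claw": -1,"travel": [-0.3,0,0],"turn": 0},
  {"claw": -1,"travel": [0,0,0],"turn": 0},
])

```text
time: 3.1
ee_pos: [0.5071, 0.1082, 0.2566]
tcp_rot: [180.0, -0.0, -159.4]
wrist_force: [-0.6, -1.4, -0.2]
opening: 0.0001
```

Call:
move_arm([
  {"claw": -1,"travel": [-0.3,0,0],"turn": 0},
  {"claw": -1,"travel": [0,0,0],"turn": 0},
])

```text
time: 3.27
ee_pos: [0.5098, 0.1093, 0.2566]
tcp_rot: [180.0, -0.0, -159.4]
wrist_force: [0.4, 0.8, 1.0]
opening: -0.0001
```

Call:
move_arm([
  {"claw": -1,"travel": [-0.2,0,0],"turn": 0},
  {"claw": -1,"travel": [0,0,0],"turn": 0},
])

```text
time: 3.43
ee_pos: [0.5114, 0.1099, 0.2566]
tcp_rot: [180.0, -0.0, -159.4]
wrist_force: [-0.2, -0.2, 0.4]
opening: 0.0002
```

Call:
move_arm([
  {"claw": -1,"travel": [-0.2,0,0],"turn": 0},
  {"claw": -1,"travel": [0,0,0],"turn": 0},
])

```text
time: 3.6
ee_pos: [0.5131, 0.1106, 0.2566]
tcp_rot: [180.0, -0.1, -159.4]
wrist_force: [-3.3, 0.0, 1.1]
opening: 0.0
```

Call:
move_arm([
  {"claw": -1,"travel": [-0.2,0,0],"turn": 0},
  {"claw": -1,"travel": [0,0,0],"turn": 0},
])

```text
time: 3.77
ee_pos: [0.515, 0.1114, 0.2566]
tcp_rot: [180.0, -0.0, -159.4]
wrist_force: [-4.9, 0.4, 2.2]
opening: -0.0001
```

Call:
move_arm([
  {"claw": -1,"travel": [-0.53,0.08,0],"turn": 4},
  {"claw": -1,"travel": [-0.53,0.08,0],"turn": 4},
  {"claw": -1,"travel": [-0.53,0.08,0],"turn": 4},
  {"claw": -1,"travel": [-0.53,0.08,0],"turn": 4},
  {"claw": -1,"travel": [-0.53,0.08,0],"turn": 4},
])

```text
time: 4.18
ee_pos: [0.5399, 0.1212, 0.2566]
tcp_rot: [180.0, -0.1, -179.6]
wrist_force: [-4.5, 1.6, 0.8]
opening: 0.0
```

```bash
cat > look.py <<'E'
import sys,cv2,numpy as np
from workcell import status, viewer
s=status.get_obs(); print(s['ee_pos'],s['tcp_rot'],s['wrist_force'])
im=viewer.camera("side")[175:305,195:345]; im2=viewer.camera("scene")[105:305,180:380]
cv2.imwrite(sys.argv[1],np.hstack([cv2.resize(im,(433,375)),cv2.resize(im2,(367,375))]))
p=s['ee_pos'];y=np.radians(s['tcp_rot'][2]);d=np.array([.555,.0458])-p[:2]
print('pivot in tool',d@[np.cos(y),np.sin(y)],d@[np.sin(y),-np.cos(y)])
E
python3 look.py pics/a1.png
```

```text
[0.53987432 0.12124019 0.2565647 ] [ 1.79961555e+02 -5.93090277e-02 -1.79581955e+02] [-4.48592909  1.58914422  0.7911612 ]
pivot in tool -0.014574853960642902 -0.07554854246985655
```

View pics/a1.png

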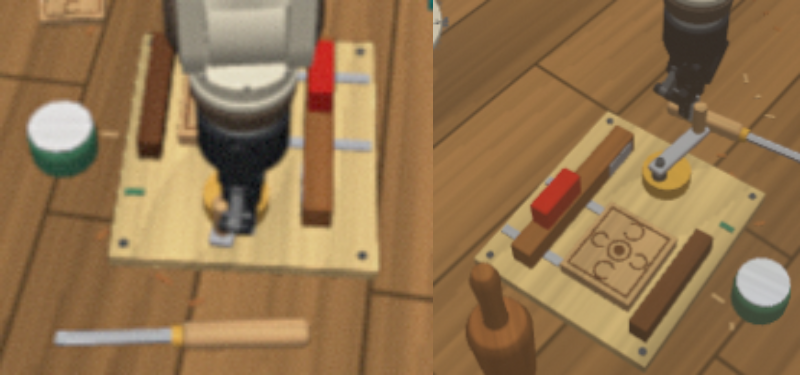

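The lever is turning with the finger (peg now at about (700,115) in the right half, moving forward). Continuing on the arc.

Call:
move_arm([
  {"claw": -1,"travel": [-0.53,0.08,0],"turn": 4},
  {"claw": -1,"travel": [-0.53,0.08,0],"turn": 4},
  {"claw": -1,"travel": [-0.53,0.08,0],"turn": 4},
  {"claw": -1,"travel": [-0.53,0.08,0],"turn": 4},
  {"claw": -1,"travel": [-0.53,0.08,0],"turn": 4},
])

```text
time: 4.7
ee_pos: [0.5665, 0.1218, 0.2566]
tcp_rot: [179.9, -0.1, 160.6]
wrist_force: [-3.4, 4.3, 0.6]
opening: 0.0001
```

Call:
move_arm([
  {"claw": -1,"travel": [-0.53,0.08,0],"turn": 4},
  {"claw": -1,"travel": [-0.53,0.08,0],"turn": 4},
  {"claw": -1,"travel": [-0.53,0.08,0],"turn": 4},
  {"claw": -1,"travel": [-0.53,0.08,0],"turn": 4},
  {"claw": -1,"travel": [-0.53,0.08,0],"turn": 4},
])

```text
time: 5.12
ee_pos: [0.592, 0.1135, 0.2566]
tcp_rot: [179.9, -0.1, 140.6]
wrist_force: [-1.6, 6.0, 0.2]
opening: -0.0002
```

```bash
python3 look.py pics/a2.png
```

```text
[0.59200317 0.11346642 0.25664086] [ 1.79906820e+02 -6.22427886e-02  1.40602444e+02] [-1.59499062  5.95367488  0.21884378]
pivot in tool -0.014353116593959839 -0.07577576765352541
```

View pics/a2.png

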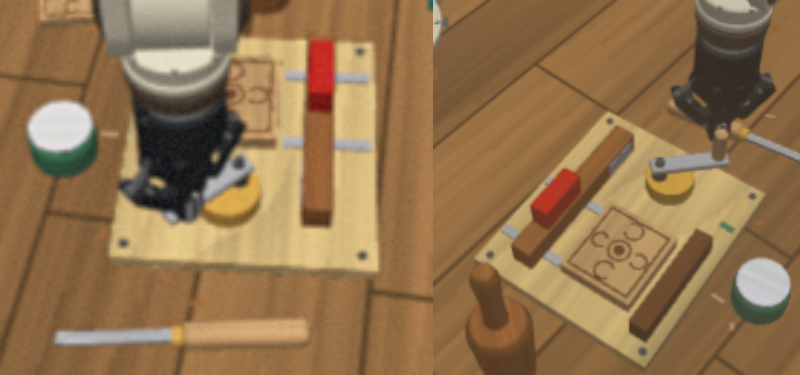

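Lever now about 45° off the green mark; jaw unmoved. Ten more rows.

Call:
move_arm([
  {"claw": -1,"travel": [-0.53,0.08,0],"turn": 4},
  {"claw": -1,"travel": [-0.53,0.08,0],"turn": 4},
  {"claw": -1,"travel": [-0.53,0.08,0],"turn": 4},
  {"claw": -1,"travel": [-0.53,0.08,0],"turn": 4},
  {"claw": -1,"travel": [-0.53,0.08,0],"turn": 4},
])

```text
time: 5.63
ee_pos: [0.6128, 0.0967, 0.2567]
tcp_rot: [179.9, -0.1, 120.7]
wrist_force: [0.9, 6.3, -1.1]
opening: 0.0001
```

Call:
move_arm([
  {"claw": -1,"travel": [-0.53,0.08,0],"turn": 4},
  {"claw": -1,"travel": [-0.53,0.08,0],"turn": 4},
  {"claw": -1,"travel": [-0.53,0.08,0],"turn": 4},
  {"claw": -1,"travel": [-0.53,0.08,0],"turn": 4},
  {"claw": -1,"travel": [-0.53,0.08,0],"turn": 4},
])

```text
time: 6.05
ee_pos: [0.6268, 0.0738, 0.2568]
tcp_rot: [179.9, -0.1, 100.7]
wrist_force: [2.8, 4.7, -1.5]
opening: -0.0
```

```bash
python3 look.py pics/a3.png
```

```text
[0.62683116 0.07377379 0.25678168] [ 1.79894408e+02 -6.51982997e-02  1.00668848e+02] [ 2.76429718  4.73186347 -1.51208965]
pivot in tool -0.014191950237347616 -0.07576831292874699
```

View pics/a3.png

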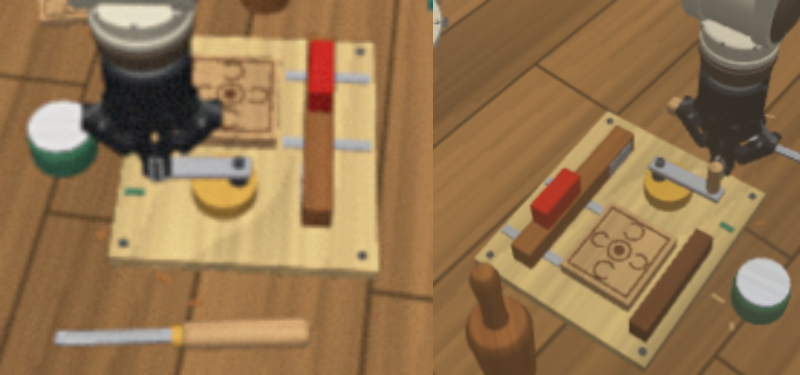

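Call:
move_arm([
  {"claw": -1,"travel": [1.5,0,0],"turn": 0},
  {"claw": -1,"travel": [1.5,0,0],"turn": 0},
  {"claw": -1,"travel": [0,0,-3],"turn": 0},
  {"claw": -1,"travel": [0,0,-4],"turn": 0},
  {"claw": -1,"travel": [0,0,-4],"turn": 0},
])

```text
time: 6.57
ee_pos: [0.62, 0.1045, 0.3672]
tcp_rot: [-179.9, 0.0, 100.8]
wrist_force: [1.0, 0.2, 1.0]
opening: 0.0
```

```bash
python3 look.py pics/a4.png; python3 - <<'E'
from workcell import viewer,status
import cv2
cv2.imwrite('pics/w4.png',viewer.camera('wrist'));print(status.get_obs()['q'])
E
```

```text
[0.61996322 0.10450526 0.36717118] [-1.79861351e+02  1.48129377e-02  1.00813442e+02] [0.99590794 0.16597457 0.98949455]
pivot in tool -0.045474986677142226 -0.0748234830002685
[ 9.54510831e+00  1.53884666e+01  1.82379801e+01  9.24706912e+01
 -1.81623440e-02  8.87595778e+01]
```

View pics/a4.png

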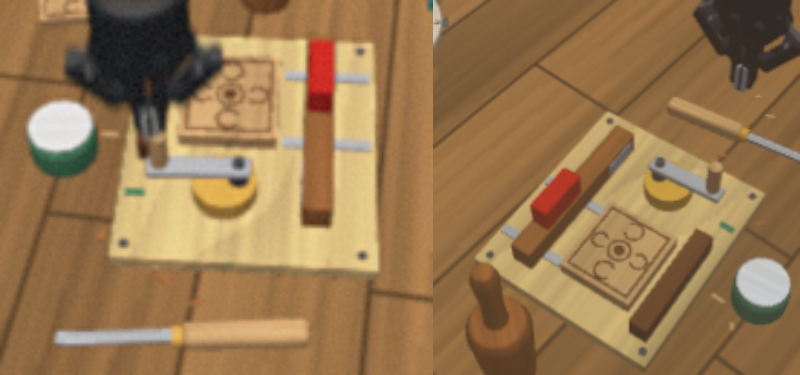

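View pics/w4.png

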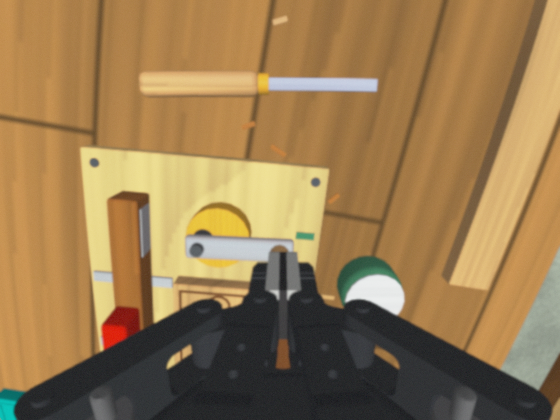

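Call:
move_arm([
  {"claw": -1,"travel": [0,0,0],"turn": -7},
  {"claw": -1,"travel": [0,0,0],"turn": -7},
  {"claw": -1,"travel": [0,0,0],"turn": -7},
  {"claw": -1,"travel": [0,0,0],"turn": -7},
  {"claw": -1,"travel": [0,0,0],"turn": -7},
])

```text
time: 7.13
ee_pos: [0.6205, 0.1039, 0.3655]
tcp_rot: [-179.9, -0.0, 136.1]
wrist_force: [-0.3, 0.6, -0.2]
opening: -0.0001
```

Call:
move_arm([
  {"claw": -1,"travel": [0,0,0],"turn": -7},
  {"claw": -1,"travel": [0,0,0],"turn": -7},
  {"claw": -1,"travel": [0,0,0],"turn": -7},
  {"claw": -1,"travel": [0,0,0],"turn": -7},
  {"claw": -1,"travel": [0,0,0],"turn": -7},
])

```text
time: 7.55
ee_pos: [0.6205, 0.1039, 0.3655]
tcp_rot: [-180.0, -0.1, 171.1]
wrist_force: [0.3, 0.7, -0.2]
opening: -0.0001
```

Call:
move_arm([
  {"claw": -1,"travel": [0,0,0],"turn": -7},
  {"claw": -1,"travel": [0,0,0],"turn": -7},
  {"claw": -1,"travel": [0,0,0],"turn": -0.6},
  {"claw": -1,"travel": [0,0,0],"turn": 0},
])

```text
time: 7.88
ee_pos: [0.6207, 0.1036, 0.3659]
tcp_rot: [-180.0, -0.1, -174.9]
wrist_force: [0.2, -0.1, -0.4]
opening: -0.0004
```

Call:
move_arm([
  {"claw": -1,"travel": [2.85,-2.4,0],"turn": 0},
  {"claw": -1,"travel": [2.85,-2.4,0],"turn": 0},
  {"claw": -1,"travel": [2.85,-2.4,0],"turn": 0},
  {"claw": -1,"travel": [2.85,-2.4,0],"turn": 0},
  {"claw": -1,"travel": [2.85,-2.4,0],"turn": 0},
])

```text
time: 8.3
ee_pos: [0.4884, -0.0301, 0.3661]
tcp_rot: [-180.0, -0.0, -175.0]
wrist_force: [0.4, -0.3, 1.3]
opening: -0.0
```

Call:
move_arm([
  {"claw": -1,"travel": [2.85,-2.4,0],"turn": 0},
  {"claw": -1,"travel": [2.85,-2.4,0],"turn": 0},
  {"claw": -1,"travel": [0,0,0],"turn": 0},
  {"claw": -1,"travel": [0,0,0],"turn": 0},
])

```text
time: 8.63
ee_pos: [0.4365, -0.0833, 0.367]
tcp_rot: [-180.0, 0.1, -175.1]
wrist_force: [0.9, 0.7, -1.1]
opening: -0.0
```

```bash
python3 look.py pics/a5.png; python3 - <<'E'
from workcell import viewer,status
from h import *
cv2.imwrite('pics/w5.png',viewer.camera('wrist'));print(status.get_obs()['q'])
c=np.load('clamp.npy');t=c[3]
print(proj(clamp2w(np.array([[-.086+t,-.035,.09],[-.086+t,.035,.09],[-.06+t,-.035,.09],[-.06+t,.035,.09],[.08,.115,.117],[.005,.115,.072]]),c),viewer.camera_params('wrist')))
E
```

```text
[ 0.43645455 -0.08330824  0.36696536] [-1.79982391e+02  5.97089094e-02 -1.75130839e+02] [ 0.94709708  0.69518173 -1.14096026]
pivot in tool -0.12907642579809817 0.11858008619380228
[-1.06063726e+01 -9.89294977e+00 -8.51783666e+00  9.13770334e+01
  7.77789077e-03 -1.57532387e+01]
[[241.56949425 252.54630515]
 [326.34872676 252.26214901]
 [242.90081846 280.41602099]
 [325.18119436 280.15114525]
 [408.43394879 424.68924834]
 [402.34308043 327.33797909]]
```

View pics/w5.png

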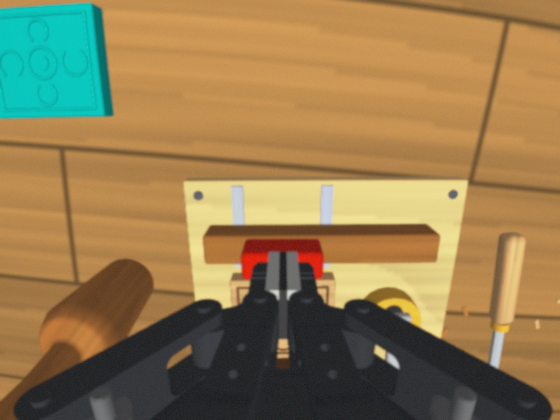

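View pics/a5.png

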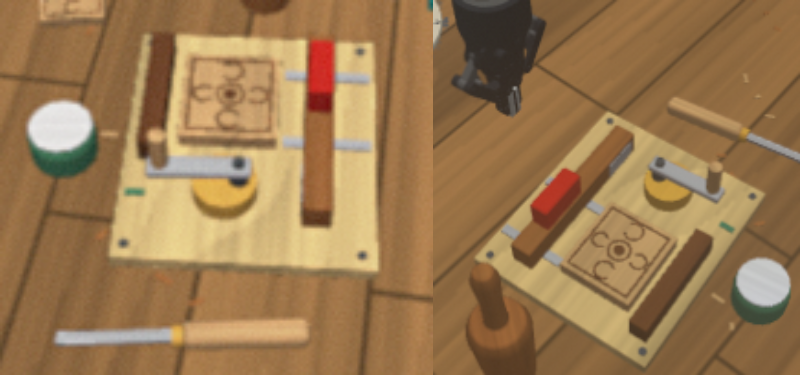

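```bash
python3 - <<'E'
from h import *
from workcell import viewer
c=np.load('clamp.npy');ps,pd=viewer.camera_params('scene'),viewer.camera_params('side')
ud=np.array([156,131])/2.887+[195,175]; us=np.array([(715-433)/1.835+180,163/1.875+105])
def f(v):
    W=clamp2w([[v[0],v[1],.117]],c); return np.r_[proj(W,ps)[0]-us,proj(W,pd)[0]-ud]
r=least_squares(f,[.08,.115]);print(r.x,r.fun,np.arctan2(r.x[1]-.115,r.x[0]-.005))
E
```

```text
[0.07889829 0.11606231] [-0.09126415  1.3349957   0.55547834  1.48584869] 0.01437433917839692
```

Call:
move_arm([
  {"claw": -1,"travel": [0,0,4],"turn": 0},
  {"claw": -1,"travel": [0,0,4],"turn": 0},
  {"claw": -1,"travel": [0,0,3],"turn": 0},
  {"claw": -1,"travel": [0,0,1.8],"turn": 0},
  {"claw": -1,"travel": [0,0,0],"turn": 0},
])

```text
time: 9.2
ee_pos: [0.4368, -0.0814, 0.2342]
tcp_rot: [179.9, -0.4, -174.8]
wrist_force: [-0.4, -0.3, 0.4]
opening: 0.0001
```

Call:
move_arm([
  {"claw": -1,"travel": [0,0,-0.3],"turn": 0},
  {"claw": -1,"travel": [0,0,0],"turn": 0},
  {"claw": -1,"travel": [0,0,0],"turn": 0},
])

```text
time: 9.45
ee_pos: [0.4384, -0.0824, 0.2437]
tcp_rot: [-180.0, 0.2, -174.8]
wrist_force: [0.4, 0.1, 0.0]
opening: -0.0005
```

Call:
move_arm([
  {"claw": -1,"travel": [-0.7,0,0.2],"turn": 0},
  {"claw": -1,"travel": [-0.7,0,0],"turn": 0},
  {"claw": -1,"travel": [-0.5,0,0],"turn": 0},
  {"claw": -1,"travel": [0,0,0],"turn": 0},
  {"claw": -1,"travel": [0,0,0],"turn": 0},
])

```text
time: 9.87
ee_pos: [0.4568, -0.0808, 0.2396]
tcp_rot: [180.0, -0.0, -174.8]
wrist_force: [-0.3, 0.5, 0.7]
opening: 0.0001
```

```bash
python3 look.py pics/a6.png
```

```text
[ 0.45677396 -0.08083508  0.23961706] [ 1.79994078e+02 -2.32922244e-02 -1.74802390e+02] [-0.29292522  0.49211055  0.67226587]
pivot in tool -0.10929415755410887 0.11721598259945756
```

View pics/a6.png

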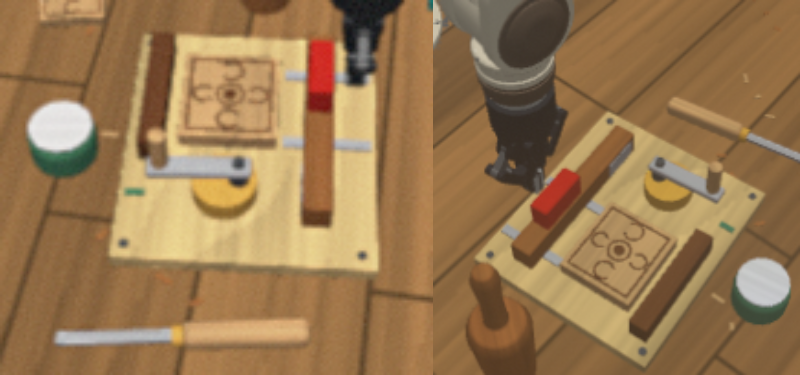

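Call:
move_arm([
  {"claw": -1,"travel": [-0.6,0,0],"turn": 0},
  {"claw": -1,"travel": [-0.6,0,0],"turn": 0},
  {"claw": -1,"travel": [-0.6,0,0],"turn": 0},
  {"claw": -1,"travel": [-0.6,0,0],"turn": 0},
  {"claw": -1,"travel": [-0.6,0,0],"turn": 0},
])

```text
time: 10.38
ee_pos: [0.4868, -0.0781, 0.2397]
tcp_rot: [180.0, -0.0, -174.8]
wrist_force: [-4.7, -0.3, 3.6]
opening: -0.0001
```

Call:
move_arm([
  {"claw": -1,"travel": [-0.4,0,0],"turn": 0},
  {"claw": -1,"travel": [-0.3,0,0],"turn": 0},
  {"claw": -1,"travel": [-0.3,0,0],"turn": 0},
  {"claw": -1,"travel": [0,0,0],"turn": 0},
])

```text
time: 10.72
ee_pos: [0.4968, -0.0772, 0.2396]
tcp_rot: [180.0, 0.0, -174.8]
wrist_force: [0.2, 0.4, 0.2]
opening: -0.0001
```

```bash
python3 look.py pics/a7.png
```

```text
[ 0.49678779 -0.07717986  0.23955373] [ 1.79995285e+02  1.62477048e-02 -1.74804741e+02] [0.24922199 0.37301824 0.24311457]
pivot in tool -0.06910891166110925 0.11720351743755612
```

View pics/a7.png

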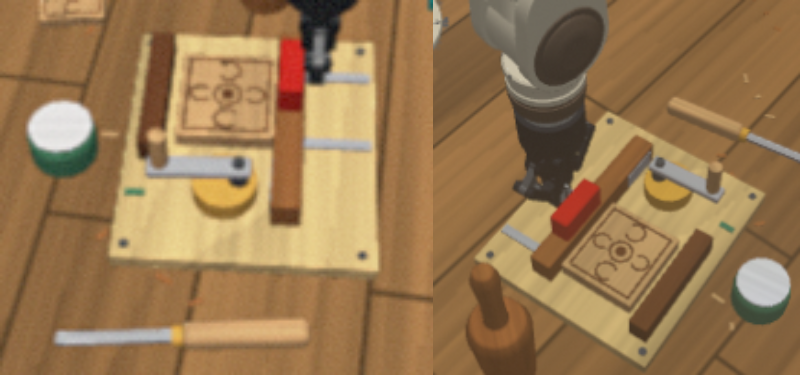

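Call:
move_arm([
  {"claw": -1,"travel": [-0.25,0,0],"turn": 0},
  {"claw": -1,"travel": [-0.25,0,0],"turn": 0},
  {"claw": -1,"travel": [-0.2,0,0],"turn": 0},
])

```text
time: 11.07
ee_pos: [0.503, -0.0766, 0.2396]
tcp_rot: [180.0, -0.1, -174.8]
wrist_force: [-5.7, 0.0, 2.3]
opening: 0.0003
```

Call:
move_arm([
  {"claw": -1,"travel": [-0.2,0,0],"turn": 0},
  {"claw": -1,"travel": [-0.1,0,0],"turn": 0},
])

```text
time: 11.23
ee_pos: [0.5061, -0.0763, 0.2396]
tcp_rot: [180.0, -0.0, -174.8]
wrist_force: [-4.8, 0.1, 3.5]
opening: -0.0003
```

Call:
move_arm([
  {"claw": -1,"travel": [-0.1,0,0],"turn": 0},
  {"claw": -1,"travel": [-0.1,0,0],"turn": 0},
])

```text
time: 11.4
ee_pos: [0.508, -0.0761, 0.2396]
tcp_rot: [180.0, -0.0, -174.8]
wrist_force: [-5.5, 0.1, 2.0]
opening: 0.0001
```

Call:
move_arm([
  {"claw": -1,"travel": [-0.1,0,0],"turn": 0},
  {"claw": -1,"travel": [-0.1,0,0],"turn": 0},
])

```text
time: 11.57
ee_pos: [0.5088, -0.0761, 0.2396]
tcp_rot: [-180.0, -0.3, -174.8]
wrist_force: [-21.2, -1.0, 12.3]
opening: -0.0002
```

Call:
move_arm([
  {"claw": -1,"travel": [-0.1,0,0],"turn": 0},
  {"claw": -1,"travel": [-0.05,0,0],"turn": 0},
])

```text
time: 11.73
ee_pos: [0.5093, -0.076, 0.2396]
tcp_rot: [180.0, -0.4, -174.8]
wrist_force: [-27.5, -2.4, 16.1]
opening: -0.0002
```

```bash
python3 look.py pics/a8.png
```

```text
[ 0.50928983 -0.07599435  0.23956997] [ 179.99891541   -0.4365535  -174.84835668] [-27.46825982  -2.44542389  16.07471725]
pivot in tool -0.05646169062215882 0.11719795368305824
```

View pics/a8.png

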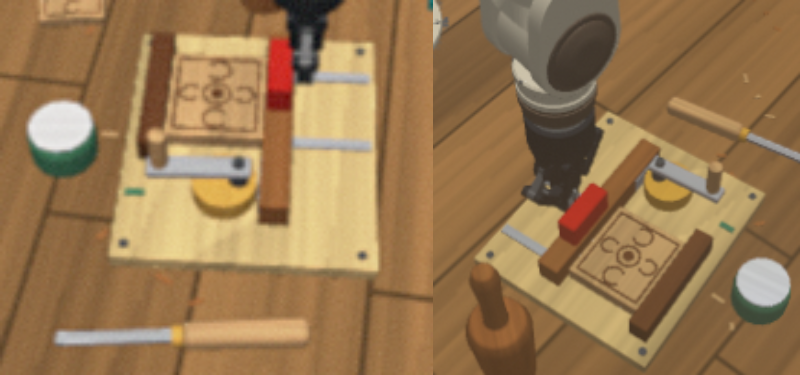

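Call:
move_arm([
  {"claw": -1,"travel": [0,0,0],"turn": 0},
  {"claw": -1,"travel": [1.5,0,0],"turn": 0},
  {"claw": -1,"travel": [3,0,0],"turn": 0},
  {"claw": -1,"travel": [3,0,-3],"turn": 0},
  {"claw": -1,"travel": [0,0,-4],"turn": 0},
])

```text
time: 12.25
ee_pos: [0.4329, -0.0824, 0.3059]
tcp_rot: [179.9, -0.5, -174.8]
wrist_force: [1.8, -0.8, 1.3]
opening: 0.0001
```

Call:
move_arm([
  {"claw": -1,"travel": [0,0,-4],"turn": 0},
  {"claw": -1,"travel": [0,0,-4],"turn": 0},
  {"claw": -1,"travel": [0,0,0],"turn": 0},
  {"claw": -1,"travel": [0,0,0],"turn": 0},
  {"claw": -1,"travel": [0,0,0],"turn": 0},
])

```text
time: 12.67
ee_pos: [0.4378, -0.0826, 0.3889]
tcp_rot: [-180.0, 0.0, -174.8]
wrist_force: [-0.8, 0.2, -0.4]
opening: -0.0001
```

```bash
python3 - <<'E'
from h import *
from workcell import viewer,status
c=np.load('clamp.npy');
P=np.array([[x,y,.038] for x in(-.015,.085) for y in(-.055,.055)]+[[-.015,.15,.056],[-.045,.15,.056]])
for n,(x0,y0) in dict(scene=(215,155),side=(215,175)).items():
    im=viewer.camera(n); q=proj(clamp2w(P,c),viewer.camera_params(n)); s=5
    o=cv2.resize(im[y0:y0+119,x0:x0+150],None,fx=s,fy=s,interpolation=cv2.INTER_CUBIC)
    print(n,((q-[x0,y0])*s).round())
    for u,v in ((q-[x0,y0])*s): cv2.circle(o,(int(u),int(v)),3,(255,0,255),-1)
    cv2.imwrite(f'pics/f_{n}.png',o)
print(status.get_obs()['ee_pos'],status.get_obs()['wrist_force'])
E
```

```text
scene [[195. 463.]
 [337. 294.]
 [385. 576.]
 [521. 395.]
 [449. 138.]
 [396. 111.]]
side [[363. 101.]
 [354. 243.]
 [200.  94.]
 [182. 235.]
 [346. 361.]
 [402. 364.]]
[ 0.43757198 -0.08254357  0.38781022] [ 0.10778533 -0.17108964 -0.78177872]
```

View pics/f_scene.png

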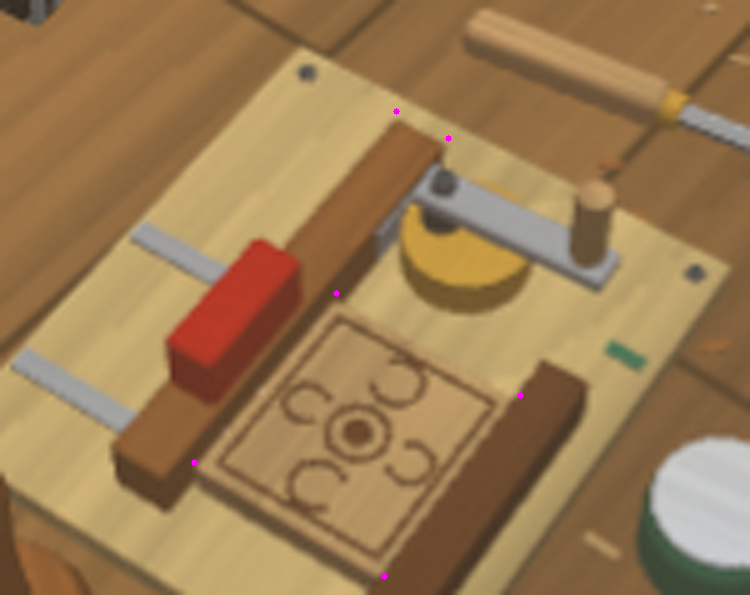

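View pics/f_side.png

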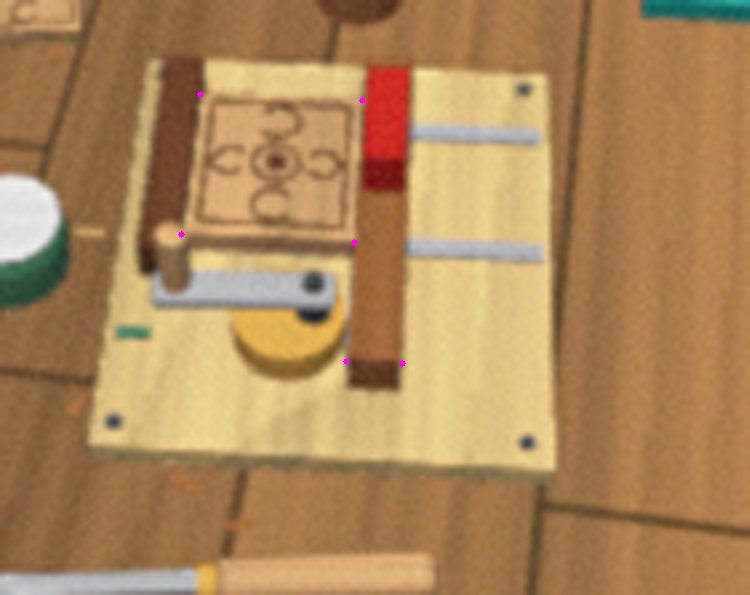

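```bash
python3 -c "
from workcell import bot
print(bot.job_done())"
```

```text
the job is handed in; nothing more can be done
None
```

The clamp is closed on the panel and the job is handed in, at about 12.8 s of the 50 s allowed; no verdict was reported.

- **Cam:** I pushed its peg round on an arc about the pivot with the closed fingertips. It came to rest at about 0.01 rad from the low point as fitted from the images, with the jaw still back, at about 2–4 mm of travel.
- **Jaw:** I then pushed the red block forward until the reaction rose from about 5 N to 32 N, a hard stop, and drew the hand back and up.

**Last checks:** in both fixed cameras the panel is flush and square against the dark stop. The jaw and panel corners lie close to where a full 43 mm of travel should put them. The lever is still in line with the green mark, the mallet, gouge and tin look undisturbed, and the wrist force is near zero.

**What disagreed:** the wrist camera differed from the fixed ones by about 3–6 px. That left 2–3 mm of uncertainty in the clamp's position; the finger met the peg about 3–4 mm later than predicted, so I set the contacts by force. The jaw's end corner in the scene view was off by a few mm in height, which I took as calibration error.

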